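# Close the oil tank with its bayonet filler plug

### The job

Close the blue oil tank: take the filler plug that stands on the bench by its orange grip bar, set its two cross pins into the slots of the filler neck, gently push it down against the spring and twist it about a quarter turn clockwise until it meets the stop and clicks up into its lock, then let go of it. Feel your way and never force it, and leave the screwdriver, the brass brush and the vee block where they are.

Things in the scene. Friction and masses are not known exactly. Their poses are not given: they have to be found in the camera images.
- filler_plug: Loose bayonet filler plug, 120 to 195 g, 62 mm high, standing upright on the bench. Origin: centre of its underside, z up along its axis. Bright stem, 32 mm diameter, 27 mm high, foot tapered over 5 mm; above it a black round head, 54 mm diameter, 27 to 35 mm above the origin. Symmetric under a half turn.
- plug_pins (a point): Point on the plug's axis, 14 mm above its origin, at the height of the axis of two square steel cross pins: 6 x 6 mm, along the plug's +x and -x, tips 22 mm from the axis. Axes as the plug's.
- plug_bar (a point): Middle of the orange upright grip bar on the plug's head, 50 mm above the plug's origin. The bar is 46 mm long along the plug's x (in line with the pins), 14 mm thick along y, and reaches from 35 to 62 mm above the origin. Axes as the plug's.
- oil_tank: Blue box-shaped oil tank, 118 x 102 mm, fixed to the bench, its top 34 mm high, with an upright steel filler neck, 58 mm outer diameter, in the middle of its top. Origin: centre of its underside; z up. A hose stub points to its +x.
- neck_mouth (a point): Centre of the neck's top face, 70 mm above the bench; axes as the tank's. Bore 34 mm, with two opposite slots 7.6 mm wide (pins enter within 2 degrees). The slotted ring was clamped by eye: its slot line stands 8 to 34 degrees clockwise from above of the tank's x, each time different. Pins beside the slots rest on the top face, 3 mm above this point; turned clockwise under a few N they drop in.
- turn_level (a point): Point on the neck's axis 10 mm below the mouth. Pins this low or lower clear the 7 mm lip and can turn clockwise only. A spring plate (900 N/m) meets the stem when the pins are 1 mm below the mouth, so this takes about 8 N; with the pins 13 mm below the mouth the head meets the top face, hard. Turning ends at a hard stop 81 degrees clockwise of the slots.
- lock_level (a point): Point on the neck's axis 6.5 mm below the mouth: the pins' height when locked. From 69 degrees past the slots up to the stop they stand under the locking pockets, and when the push is eased the spring lifts them in. Not locked, a plug let go has its pins 2 to 3 mm (in the slots) or 10 mm (under the lip) below the mouth.
- screwdriver_2: Screwdriver with a red handle, 182 mm long, lying on the bench; origin at its underside's centre. Leave it alone.
- brass_brush: Wooden-handled brass wire brush, 133 mm long, lying on the bench; origin at its underside's centre. Leave it alone.
- vee_block: Grey steel vee block, 57 x 56 x 34 mm; origin at its underside's centre. Leave it alone.
There are look-alikes about, which are no part of the job. What is shaped like the filler_plug but red is not meant.

How it is judged:
On the way, in this order (a step that is already met when the one before it is completed fails the run):
1. the plug is lifted off the bench (height (world z) of filler_plug above 0.03 m), for 0.1 s.
2. the plug is pushed down through the slots against the spring, pins below the lip (horizontal distance between plug_pins and neck_mouth below 0.004 m and z of plug_pins in the frame of neck_mouth below -0.0088 m), for 0.1 s.
At the end, for the whole second after the job is handed in: The plug stands in the neck within 4 mm of its axis, upright within 0.1 rad, turned to the lock (grip bar more than 57 degrees from the tank's x axis) with its pins up in the locking pockets, 4.5 to 8.5 mm below the neck's mouth, at rest and let go (horizontal distance between plug_pins and neck_mouth below 0.004 m and z of plug_pins in the frame of neck_mouth between -0.0085 and -0.0045 m and angle between the x axis of filler_plug and the x axis of oil_tank, either way round above 1 rad and angle between filler_plug's own z axis and vertical below 0.1 rad and linear speed of filler_plug below 0.02 m/s); the robot touches nothing.
It fails at once if the plug is forced: more than 50 N in all between plug and tank (contact force between filler_plug and oil_tank above 50 N).
It fails at once if the robot strikes or pushes the tank itself with more than 15 N (contact force between any of the arm, the fingers and oil_tank above 15 N).
It fails at once if the screwdriver, the brush or the vee block is moved by more than 20 mm (distance of any of screwdriver_2, brass_brush, vee_block from where it was at the start of the episode above 0.02 m).
It also fails if it takes over 72 s, if anything falls off the work surface, if the arm or the gripper's body presses on something with over 40 N, if the wrist force passes 120 N, or if a joint passes its speed limit or range.

### The arm

A 6-joint arm with a two-finger parallel gripper is mounted at the origin on a cart in front of the work surface, level with it; the furniture and walls round the work are solid. World frame = base frame: x ahead of the robot, y to its left, z up, the work surface at z = 0. Lengths are in m, angles in rad, forces in N, time in s.
With the tool pointing down it reaches from about 0.35 to 0.975 m from the base axis. Payload 4.9 kg.
Tool frame: the origin (TCP) lies where the fingers leave the gripper's body, on its centre line; the fingertips stand 73 mm ahead of it and the grasp point (between the pads) lies manip.grip_depth ahead of it (manip.grip_depth is the distance from the TCP to the grasp point, in m); z points along the fingers, x is the direction in which the jaws open and shut, and the axes are right-handed (so a half turn about z gives the same grasp; the last joint's range is limited). The gripper opens to 85 mm and grips with 20 to 120 N. Pads are 22 mm wide; open, the fingers measure 114 mm over their backs; the gripper's body (76 mm by 85 mm) begins 54 mm behind the grasp point. The pads swing forward as they close: fully open they stand 13 mm farther back than shut.
Start: joints at [-1.462, 0.053, 1.613, -0, 1.476, -0.119], TCP at [0.141, -0.609, 0.304] pointing down, gripper open.
Joint ranges: [-3.01, 3.01], [-1.01, 2.22], [0.06, 2.58], [-1.02, 4.17], [0.09, 2.62], [-3.14, 3.14]. Speed limits (rad/s): [2.57, 2.57, 3.14, 3.14, 3.14, 3.14].

### API

Orientations are given as a unit quaternion [w, x, y, z].
In Python, from rig import manip gives the robot as it stands.
- The arm moves only by the tool jog_arm, never from a script. Its argument "plan" is a list of rows, each a list of 4 numbers: the shift along the world's x, y, z in m, then the turn about the world's z in rad. A call has 1 to 20 rows; each row is the pose to reach, as a shift and turn from the pose commanded when the call began; what a row does not reach only later rows make up. A row lasts 1/12 s, in which the tool goes at most 41.7 mm and 7.16 degrees, less where a joint would pass 70% of its speed; a pose out of reach is approached as far as the arm can. A call with a gripper value outside its range is refused whole. "grip" is the finger opening in m, from 0 to 0.0854, set as the call begins (left out, the last holds). The fingers move at their own pace and stop on an object; the grip force is fixed at half the most. Time passes only in rows, so rows that repeat a pose let the fingers close. It gives the time, the measured TCP pose, the force and the opening at its end, in the units of the state.
- manip.state(): the state, without advancing time (a new reading comes with each control period).
- manip.capture(name): name is "scene" or "top" or "wrist"; returns the picture (384x512x3 uint8, red, green, blue); there is no depth.
- manip.calibration(name): a dict with "fx", "fy", "cx", "cy" (pixels), "k1" (the pictures are not rectified: a ray, as slopes to the right and down, at radius r is drawn at 1 + k1 r^2 times it, then the intrinsics apply), "extrinsics" (4x4, takes a point from world to camera coordinates). Camera axes: x right, y down, z forward; pixel columns grow to the right and rows downward; lengths in m; the calibration is good to about 2 mm. A picture is of the moment at which its call begins: read the wrist's pose just before it. calibration takes no time and is no camera call; for the wrist camera it gives the pose at the moment of the call.
- manip.close_job(): hands the job in, once; it reports no verdict.
The state is a dict: "t": time; "qpos": joint angles; "qvel": joint speeds; "joint_torque": joint torques, N m; "eef_pos": TCP position; "ee_rot": TCP orientation; "ft_force": force on the tool from outside, world axes, zero at the start; "torque": the same for the moment, N m; "opening": finger opening in m.
Only numpy, scipy, OpenCV 4.12 (cv2) and the standard library are available. Lean on these libraries where they do the work, as an engineer would, in place of code of your own. Each camera call takes 0.05 s, during which the arm holds its last target.

## Working session

There is one attempt and no reset: what is moved stays moved. The work goes in short steps, Python scripts to look and compute and a tool call to move; the robot and the scene stay as the last step left them, time stands still between calls to the robot, and variables do not carry over. Pictures are saved under pics/ and viewed, and the job is handed in when it is done.

Besides the shell and the picture viewer there is one more tool, called after ">>>" as name(argument=value, ...) on one line, values as JSON. jog_arm: Moves the arm, as the interface text tells. Its arguments: {"type":"object","properties":{"plan":{"type":"array","items":{"type":"array","items":{"type":"number"}}},"grip":{"type":"number"}},"required":["plan"]}

```bash
ls; mkdir -p pics
cat > h.py <<'E'
import numpy as np, cv2
from rig import manip
def cap(n,f):
    c=manip.calibration(n); im=manip.capture(n); im=np.array(im)
    cv2.imwrite(f'pics/{f}.png',cv2.cvtColor(im,cv2.COLOR_RGB2BGR)); np.savez(f'pics/{f}.npz',im=im,**{k:np.array(v) for k,v in c.items()})
    return im,c
def ld(f):
    d=np.load(f'pics/{f}.npz'); return d['im'],{k:d[k] for k in d.files if k!='im'}
def ray(c,u,v):
    xd=(u-c['cx'])/c['fx']; yd=(v-c['cy'])/c['fy']; x,y=xd,yd
    for _ in range(30):
        s=1+c['k1']*(x*x+y*y); x,y=xd/s,yd/s
    E=np.array(c['extrinsics']); R=E[:3,:3];t=E[:3,3]
    o=-R.T@t; d=R.T@np.array([x,y,1.]); return o,d/np.linalg.norm(d)
def onz(c,u,v,z):
    o,d=ray(c,u,v); return o+d*(z-o[2])/d[2]
def tri(rs):
    A=np.zeros((3,3));b=np.zeros(3)
    for o,d in rs:
        P=np.eye(3)-np.outer(d,d);A+=P;b+=P@o
    p=np.linalg.solve(A,b); return p,[np.linalg.norm((np.eye(3)-np.outer(d,d))@(p-o)) for o,d in rs]
def proj(c,p):
    E=np.array(c['extrinsics']);q=E[:3,:3]@p+E[:3,3];x,y=q[:2]/q[2];s=1+c['k1']*(x*x+y*y)
    return c['fx']*x*s+c['cx'],c['fy']*y*s+c['cy']
E
python3 - <<'E'
from h import *
print(manip.state()); print(manip.grip_depth)
for n in('scene','top','wrist'):
    im,c=cap(n,n+'0'); print(n,c)
E
```

```text
pics
{'t': 0.0, 'qpos': array([-1.46198962e+00,  5.33771536e-02,  1.61429178e+00, -7.87464385e-06,
        1.47599390e+00, -1.19020780e-01]), 'qvel': array([-1.17526783e-03, -4.29588115e-05, -5.54259365e-04,  1.17580610e-04,
        9.56643413e-04, -4.86864319e-04]), 'joint_torque': array([-5.30965135e-04, -3.93682408e+01, -3.70183682e+01, -3.72014401e-04,
        7.00846067e-03, -2.20288956e-05]), 'eef_pos': array([ 0.14109815, -0.60838075,  0.30265161]), 'ee_rot': array([-7.32890678e-04,  7.82898814e-01, -6.22148194e-01, -7.30957424e-04]), 'ft_force': array([-1.0729901 ,  0.36612583, -0.56061289]), 'torque': array([-0.01143494,  0.00299582,  0.00978289]), 'opening': 0.08526475088266139}
0.0539
scene {'fx': 380.4733467750292, 'fy': 380.4733467750292, 'cx': 258.9683718409753, 'cy': 188.02025033500883, 'k1': 0.039554789303082094, 'extrinsics': array([[ 0.99621336, -0.08693033, -0.00143238, -0.4745551 ],
       [-0.06490444, -0.73263508, -0.67751992,  0.12332194],
       [ 0.05784761,  0.67504737, -0.73550303,  0.85266385],
       [ 0.        ,  0.        ,  0.        ,  1.        ]])}
top {'fx': 391.39664508696336, 'fy': 391.39664508696336, 'cx': 255.68723714202295, 'cy': 193.84658547932483, 'k1': -0.09547491449375457, 'extrinsics': array([[-0.00353266, -0.99989441,  0.01409544,  0.0219257 ],
       [-0.99472459,  0.0020686 , -0.10256076,  0.49569866],
       [ 0.10252077, -0.0143834 , -0.99462687,  0.87120925],
       [ 0.        ,  0.        ,  0.        ,  1.        ]])}
wrist {'fx': 274.2571993204144, 'fy': 274.2571993204144, 'cx': 257.77282430192844, 'cy': 193.60789028772817, 'k1': 0.0089805477525203, 'extrinsics': array([[ 0.2272352 , -0.97383722, -0.00228766, -0.62429869],
       [-0.93608765, -0.21907324,  0.27522143, -0.03609616],
       [-0.26852204, -0.06039855, -0.96137814,  0.37845489],
       [ 0.        ,  0.        ,  0.        ,  1.        ]])}
```

View pics/scene0.png

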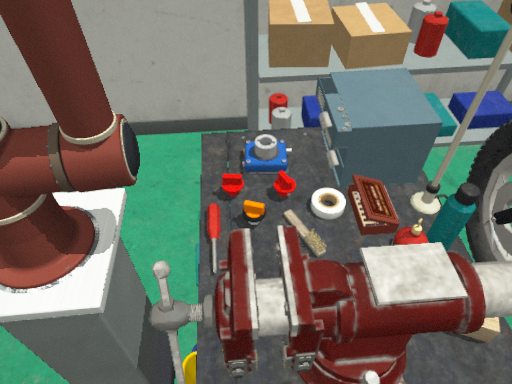

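View pics/top0.png

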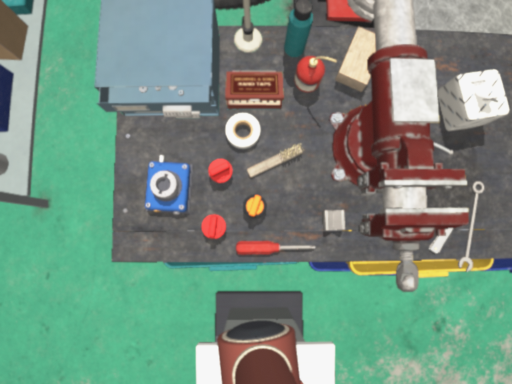

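View pics/wrist0.png

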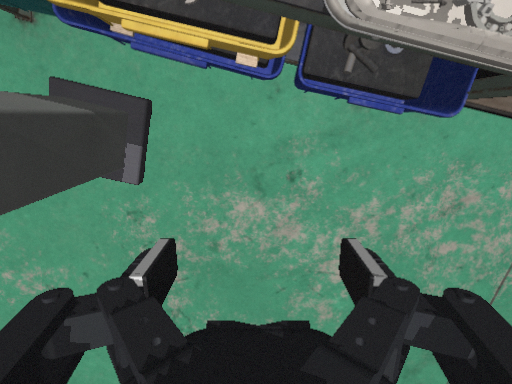

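The top view shows the orange-bar plug at about (255,206), the tank's neck at (164,184), and red look-alikes at (220,171) and (213,227). The screwdriver is at (270,248) and the brush at (275,160). In the scene view the plug is at (254,210) and the neck at (265,145). Next I'll measure them by colour.

```bash
cat > m.py <<'E'
from h import *
def blob(im,lo,hi,box):
    hsv=cv2.cvtColor(im,cv2.COLOR_RGB2HSV); m=cv2.inRange(hsv,lo,hi); k=np.zeros_like(m); u0,v0,u1,v1=box; k[v0:v1,u0:u1]=m[v0:v1,u0:u1]
    n,l,s,ce=cv2.connectedComponentsWithStats(k); i=1+np.argmax(s[1:,4]); return (l==i).astype(np.uint8),s[i],ce[i]
E
python3 - <<'E'
from m import *
O=((11,120,120),(24,255,255)); B=((104,120,60),(122,255,255))
t,ct=ld('top0'); s,cs=ld('scene0')
mt,st,et=blob(t,*O,(235,185,275,225)); ms,ss,es=blob(s,*O,(235,190,275,230))
print(et,es,st,ss)
print('plug tri',tri([ray(ct,*et),ray(cs,*es)]))
pts=np.argwhere(mt)[:,::-1]; w=np.array([onz(ct,u,v,.062)[:2] for u,v in pts]); C=np.cov(w.T);e,V=np.linalg.eigh(C);print('bar at z.062',w.mean(0),np.sqrt(e*12),np.degrees(np.arctan2(V[1,1],V[0,1])))
mb,sb,eb=blob(t,*B,(130,140,200,230)); print('tank',sb,eb)
cnt=max(cv2.findContours(mb,0,2)[0],key=cv2.contourArea)
w=np.array([onz(ct,u,v,.034)[:2] for u,v in cnt[:,0]],np.float32); r=cv2.minAreaRect(w); print(r)
for f,im,bx in(('topz',t,(130,140,280,250)),('scz',s,(200,110,320,240))):
    x0,y0,x1,y1=bx; cv2.imwrite(f'pics/{f}.png',cv2.cvtColor(cv2.resize(im[y0:y1,x0:x1],None,fx=5,fy=4.6,interpolation=2),4))
E
```

```text
[254.4983165  205.47138047] [253.38888889 208.35620915] [246 195  18  22 297] [243 200  22  18 306]
plug tri (array([0.46673773, 0.02352983, 0.04396603]), [np.float64(0.0009724416702310584), np.float64(0.0009724416702311851)])
bar at z.062 [0.46640734 0.02375554] [0.03451369 0.03996248] 165.05264725239024
tank [ 146  162   44   50 1027] [168.70107108 186.89386563]
((0.513331413269043, 0.22233843803405762), (0.09545590728521347, 0.11037293076515198), 86.60098266601562)
```

View pics/topz.png

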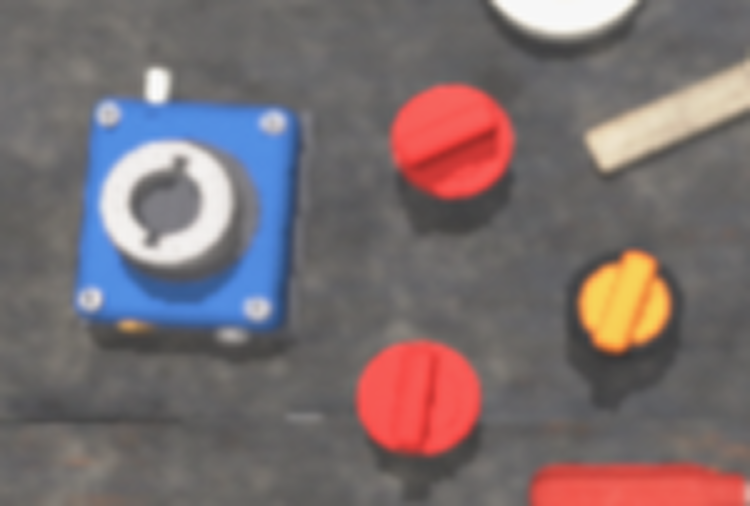

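View pics/scz.png

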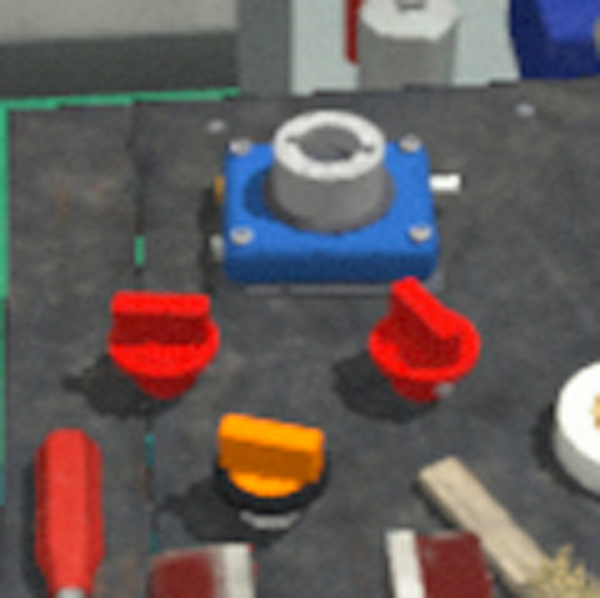

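The plug is at about (0.467, 0.024) with its bar at about -16°. The tank's x is at about -4° and the slot line at about -20°. I'll swing to a hover over the plug and keep high over the vise.

>>> jog_arm(plan=[[0,0,0.04,0.12],[0.0,0.0,0.08,0.24],[0.01,0.02,0.12,0.36],[0.03,0.05,0.13,0.49],[0.05,0.09,0.13,0.62],[0.07,0.13,0.13,0.74],[0.09,0.165,0.13,0.86],[0.11,0.2,0.13,0.98],[0.13,0.24,0.13,1.1],[0.15,0.28,0.13,1.22],[0.17,0.315,0.13,1.34],[0.19,0.35,0.13,1.46],[0.21,0.39,0.13,1.58],[0.225,0.425,0.13,1.7],[0.24,0.46,0.13,1.82],[0.255,0.495,0.13,1.94],[0.27,0.53,0.11,2.06],[0.285,0.565,0.08,2.18],[0.3,0.6,0.04,2.3],[0.315,0.63,0.0,2.42]])

```text
t: 1.82
eef_pos: [0.4474, 0.0041, 0.3276]
ee_rot: [0.001, 0.857, 0.516, 0.001]
ft_force: [1.4, -0.7, -0.1]
opening: 0.0853
```

>>> jog_arm(plan=[[0.01,0,-0.03,0.12],[0.015,0.0,-0.06,0.21],[0.015,0.0,-0.06,0.21],[0.015,0.0,-0.06,0.21]])

```text
t: 2.15
eef_pos: [0.461, 0.0023, 0.2662]
ee_rot: [-0.002, 0.801, 0.599, -0.002]
ft_force: [-0.1, 0.6, 0.3]
opening: 0.0857
```

Run:
```python
from m import *
s=manip.state();print(s['t'],s['eef_pos'],s['ee_rot'],s['ft_force'])
cap('wrist','w1')
```

```text
2.15 [0.46098972 0.00229648 0.26624094] [-0.00174576  0.80062701  0.59915805 -0.00172586] [-0.08527617  0.57913851  0.29238668]
```

View pics/w1.png

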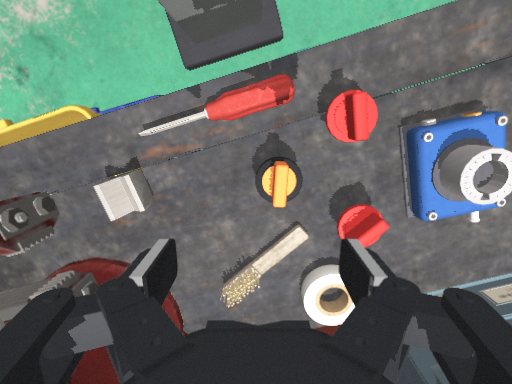

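The wrist view shows the plug at (280,180) with its bar nearly vertical in the picture. The neck is at (488,174), the brush at (265,265), the vee block at (122,193) and the screwdriver at (225,105). I'll go lower and look again.

>>> jog_arm(plan=[[0.005,0.02,-0.03,0.0],[0.005,0.02,-0.06,0.0],[0.005,0.02,-0.08,0.0],[0.005,0.02,-0.08,0.0],[0.005,0.02,-0.08,0.0],[0.005,0.02,-0.08,0.0]])

```text
t: 2.7
eef_pos: [0.4686, 0.0215, 0.1913]
ee_rot: [0.002, 0.8, 0.599, 0.002]
ft_force: [0.7, -0.2, -0.2]
opening: 0.0854
```

Run:
```python
from m import *
s=manip.state();print(s['t'],s['eef_pos'],s['ee_rot'],s['ft_force'])
im,c=cap('wrist','w2')
a,_=ld('w1')
b=np.hstack([cv2.resize(a[140:220,240:320],(400,400),interpolation=2),cv2.resize(im[100:240,190:330],(400,400),interpolation=2)])
cv2.imwrite('pics/w12.png',b[:,:,::-1])
```

```text
2.7 [0.4686472  0.02152081 0.19132085] [0.00176417 0.80040341 0.59945627 0.00185718] [ 0.65927738 -0.16167423 -0.15281182]
```

View pics/w12.png

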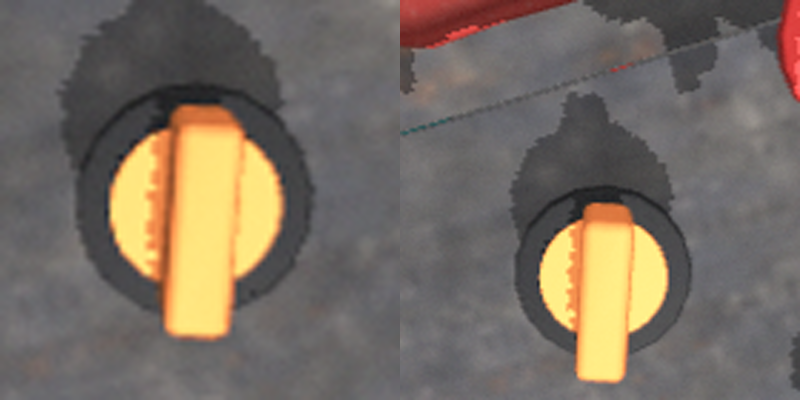

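View pics/w2.png

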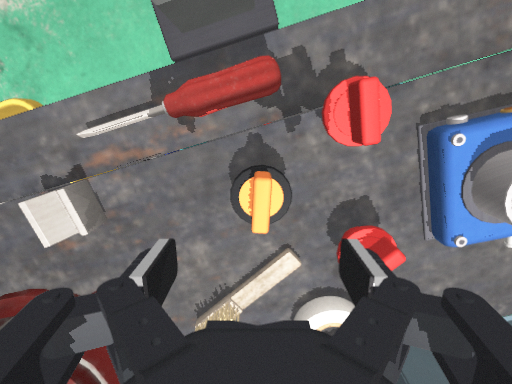

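Run:
```python
from m import *
a,c1=ld('w1');b,c2=ld('w2')
P=[((281.2,164.4),(262.4,177)),((279.2,206.7),(260.3,232.6))]
q=[]
for p1,p2 in P:
    r=tri([ray(c1,*p1),ray(c2,*p2)]);print(r);q.append(r[0])
    print([onz(c,*p,.062) for c,p in((c1,p1),(c2,p2))])
e=[onz(c2,*P[i][1],.062) for i in(0,1)]; d=e[1]-e[0]
print('ctr',(e[0]+e[1])/2,np.linalg.norm(d),np.degrees(np.arctan2(d[1],d[0])))
# disc (head ellipse) edges w2: bounds zoom -> px
S=140/400
x0,x1,y0,y1=515-400,690-400,188,355
for z in(.035,.031): print(onz(c2,190+(x0+x1)/2*S,100+(y0+y1)/2*S,z))
```

```text
(array([0.44741206, 0.03151456, 0.05513805]), [np.float64(6.0761175050439276e-05), np.float64(6.076117505043523e-05)])
[array([0.44605237, 0.03125109, 0.062     ]), array([0.44591453, 0.03185413, 0.062     ])]
(array([0.48997987, 0.0175603 , 0.05886045]), [np.float64(2.2064886812724943e-05), np.float64(2.2064886812799377e-05)])
[array([0.48891022, 0.01762192, 0.062     ]), array([0.48857612, 0.01791101, 0.062     ])]
ctr [0.46724532 0.02488257 0.062     ] 0.04488230715219118 -18.098987741187795
[0.46690484 0.02498982 0.035     ]
[0.46807477 0.02470624 0.031     ]
```

Both views agree on the plug: centre (0.467, 0.025), bar at -18°, and top at 55–59 mm against the stated 62. Next I'll measure the neck.

>>> jog_arm(plan=[[0.01,0.03,0.04,-0.02],[0.02,0.07,0.07,-0.03],[0.025,0.11,0.07,-0.03],[0.03,0.15,0.07,-0.03],[0.035,0.18,0.06,-0.03],[0.035,0.2,0.06,-0.03],[0.035,0.2,0.06,-0.03],[0.035,0.2,0.06,-0.03],[0.035,0.2,0.06,-0.03]])

```text
t: 3.5
eef_pos: [0.5026, 0.2216, 0.2496]
ee_rot: [0.001, 0.809, 0.588, 0.001]
ft_force: [-0.9, -0.0, -0.4]
opening: 0.0853
```

Run:
```python
from m import *
s=manip.state();print(s['t'],s['eef_pos'],s['ee_rot'],s['ft_force'])
cap('wrist','w3')
```

```text
3.5 [0.50261612 0.22158694 0.2496498 ] [6.47621729e-04 8.09038396e-01 5.87754527e-01 1.03461751e-03] [-0.86512935 -0.00317189 -0.4385507 ]
```

>>> jog_arm(plan=[[-0.02,0.0,-0.03,0],[-0.03,0.0,-0.06,0],[-0.03,0.0,-0.06,0],[-0.03,0.0,-0.06,0],[-0.03,0.0,-0.06,0]])

```text
t: 3.97
eef_pos: [0.4734, 0.2215, 0.19]
ee_rot: [0.001, 0.809, 0.587, 0.001]
ft_force: [1.0, -0.6, 0.8]
opening: 0.0854
```

Run:
```python
from m import *
s=manip.state();print(s['t'],s['eef_pos'],s['ee_rot'],s['ft_force'])
cap('wrist','w4')
a,_=ld('w3');im,_=ld('w4')
cv2.imwrite('pics/w34.png',np.hstack([cv2.resize(a[130:270,190:330],(400,400),interpolation=2),cv2.resize(im[100:260,180:340],(400,400),interpolation=2)])[:,:,::-1])
```

```text
3.9667 [0.4734256  0.22151834 0.18996366] [5.92892396e-04 8.09317820e-01 5.87369094e-01 1.36451990e-03] [ 1.01904358 -0.62364991  0.75411485]
```

View pics/w34.png

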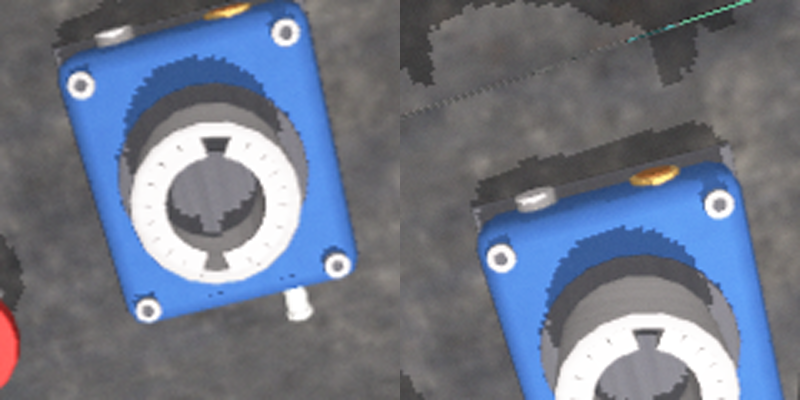

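View pics/w4.png

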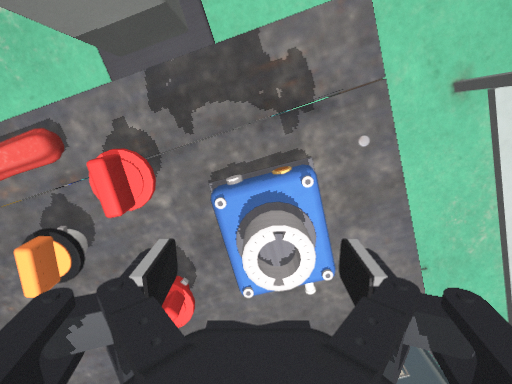

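In w3 the slots sit upright in the picture, almost square to the jaws, and the ring's centre is at about (266,201). In w4 the ring's centre is at about (279,258). I'll fit both rings and triangulate.

Run:
```python
from m import *
R=[]
for f,box,g in(('w3',(225,165,305,235),(266,201)),('w4',(235,215,325,300),(279,258))):
    im,c=ld(f)
    m,s,e=blob(im,(0,0,200),(180,40,255),box)
    cnt=max(cv2.findContours(m,0,1)[0],key=cv2.contourArea); 
    el=cv2.fitEllipse(cv2.convexHull(cnt)); print(f,s,el)
    R.append(ray(c,*el[0])); print(onz(c,*el[0],.07))
    o=np.array(el[0]); w=np.array([onz(c,u,v,.07) for u,v in cnt[:,0]]); print('circ',cv2.minEnclosingCircle(w[:,:2].astype(np.float32)))
    # slots: dark pixels at radius 18.5..21.5 mm on the face plane
    ctr=onz(c,*el[0],.07); h=cv2.cvtColor(im,cv2.COLOR_RGB2GRAY)
    for rr in(.0185,.020,.0212):
      prof=[]
      A=np.arange(0,360,.5)
      for a in np.radians(A):
        u,v=proj(c,ctr+rr*np.array([np.cos(a),np.sin(a),0])); prof.append(cv2.getRectSubPix(h,(1,1),(float(u),float(v)))[0,0])
      prof=np.array(prof,float); print(rr)
      for a0 in(-20,160):
        dd=(A-a0+180)%360-180; k=abs(dd)<25; wgt=np.clip(200-prof[k],0,None); print('  slot',a0+(dd[k]*wgt).sum()/wgt.sum(), 'dark deg',(prof[k]<150).sum()*.5)
print(tri(R))
im,c=ld('w3')
for z in (.034,):
  q=[onz(c,190+u*.35,130+v*.35,z)[:2] for u,v in((81,85),(286,32),(337,265),(148,310))]
  q=np.array(q); print(q.mean(0)); 
  for i,j in((0,3),(1,2)): d=q[j]-q[i];print(np.degrees(np.arctan2(d[1],d[0])),np.linalg.norm(d))
```

```text
w3 [ 236  173   59   56 1588] ((264.98577880859375, 200.50137329101562), (56.13819885253906, 59.284156799316406), 86.14659881591797)
[0.51366603 0.22552111 0.07      ]
circ ((0.5145778656005859, 0.22516508400440216), 0.02848336473107338)
0.0185
  slot -17.653333333333332 dark deg 13.5
  slot 162.15509989484752 dark deg 20.0
0.02
  slot -16.878312070657508 dark deg 14.0
  slot 162.3488205128205 dark deg 21.0
0.0212
  slot -17.149390243902438 dark deg 16.0
  slot 162.46207701283546 dark deg 22.5
w4 [ 242  225   74   66 2293] ((278.4979553222656, 257.619140625), (65.2758560180664, 73.20162963867188), 83.96996307373047)
[0.51315549 0.22567309 0.07      ]
circ ((0.513994038105011, 0.225314199924469), 0.028459763154387474)
0.0185
  slot -16.98771562990068 dark deg 13.0
  slot 161.57951854775058 dark deg 19.5
0.02
  slot -16.83955627705628 dark deg 13.0
  slot 162.39691532892667 dark deg 21.0
0.0212
  slot -16.958865610628514 dark deg 15.5
  slot 162.79368836291914 dark deg 23.0
(array([0.514317  , 0.22543043, 0.0679326 ]), [np.float64(5.422499105916372e-05), np.float64(5.4224991059144433e-05)])
[0.51599394 0.22547449]
-3.577754805455251 0.09290557839336648
-3.6230900695651074 0.09279294820863229
```

The neck is at (0.514, 0.2255), with its top measured at 68 mm against the stated 70. The slot line is at about -17.3° and the tank's x at -3.6°, so the slots are about 14° clockwise, which is plausible. Next is the plug.

>>> jog_arm(plan=[[0,-0.03,0.02,0],[0,-0.07,0.02,0],[-0.002,-0.11,0.02,0],[-0.004,-0.15,0.02,0],[-0.006,-0.18,0.0,0],[-0.0065,-0.1965,-0.02,0],[-0.0065,-0.1965,-0.02,0],[-0.0065,-0.1965,-0.02,0],[-0.0065,-0.1965,-0.02,0]], grip=0.05)

```text
t: 4.77
eef_pos: [0.467, 0.0257, 0.1702]
ee_rot: [0.001, 0.809, 0.588, 0.001]
ft_force: [-0.0, 0.4, 0.4]
opening: 0.0499
```

Run:
```python
from m import *
s=manip.state();print(s['t'],s['eef_pos'],s['ee_rot'],s['ft_force'],s['opening'])
cap('wrist','w5')
```

```text
4.7667 [0.46698291 0.02572525 0.17018784] [0.00095731 0.80895894 0.58786269 0.00140568] [-0.03978814  0.42691719  0.40252827] 0.049934146858757716
```

View pics/w5.png

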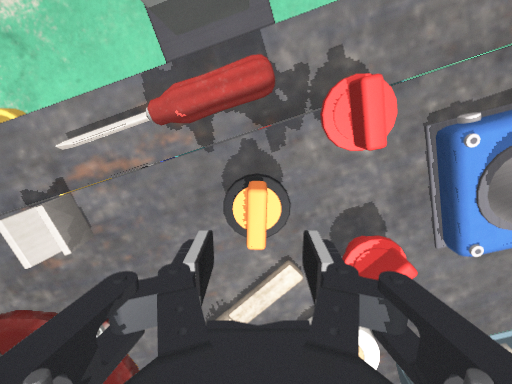

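The bar at (257,215) is upright and midway between the fingers, so I'll descend.

>>> jog_arm(plan=[[0,-0.0005,-0.02,0],[0,-0.0005,-0.035,0],[0,-0.0005,-0.045,0],[0,-0.0005,-0.052,0],[0,-0.0005,-0.057,0],[0,-0.0005,-0.057,0],[0,-0.0005,-0.057,0]])

```text
t: 5.4
eef_pos: [0.4659, 0.0252, 0.1114]
ee_rot: [0.0, 0.809, 0.588, 0.0]
ft_force: [-0.2, -0.9, 0.3]
opening: 0.0499
```

Run:
```python
from m import *
s=manip.state();print(s['t'],s['eef_pos'],s['ee_rot'],s['ft_force'],s['opening'])
cap('wrist','w6')
```

```text
5.4 [0.46586935 0.02523589 0.11142527] [1.65181650e-04 8.08785061e-01 5.88104294e-01 1.91159534e-04] [-0.24663566 -0.89549746  0.3021656 ] 0.04987165689820689
```

View pics/w6.png

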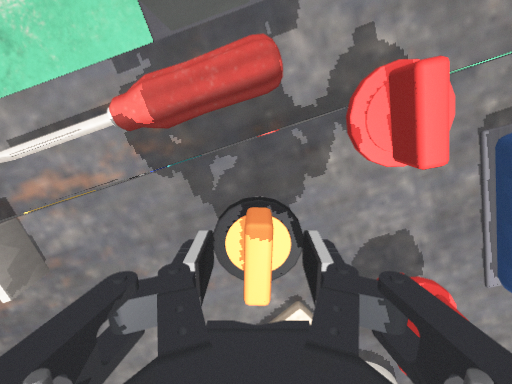

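The bar at (258,255) is centred between the pads at (205,255) and (313,255). Closing, then a small lift.

>>> jog_arm(plan=[[0,0,0,0],[0,0,0,0],[0,0,0,0],[0,0,0,0],[0,0,0,0],[0,0,0,0],[0,0,0,0]], grip=0.0)

```text
t: 6.03
eef_pos: [0.466, 0.0249, 0.1117]
ee_rot: [0.0, 0.809, 0.588, 0.0]
ft_force: [-0.8, 0.0, 4.7]
opening: 0.0129
```

>>> jog_arm(plan=[[0,0,0.02,0],[0,0,0.05,0],[0,0,0.08,0],[0,0,0.08,0],[0,0,0.08,0]])

```text
t: 6.45
eef_pos: [0.4663, 0.025, 0.1924]
ee_rot: [0.001, 0.809, 0.588, 0.001]
ft_force: [-0.1, 0.7, -2.3]
opening: 0.0129
```

Run:
```python
from m import *
s=manip.state();print(s['t'],s['eef_pos'],s['ee_rot'],s['ft_force'],s['opening'])
cap('wrist','w7'); im,c=cap('scene','s7')
cv2.imwrite('pics/s7z.png',cv2.resize(im[100:250,190:340],(600,600),interpolation=2)[:,:,::-1])
```

```text
6.45 [0.46629055 0.0249617  0.1924155 ] [0.00110615 0.80891514 0.587923   0.0012705 ] [-0.10072423  0.66029191 -2.33616515] 0.012857288814637852
```

View pics/w7.png

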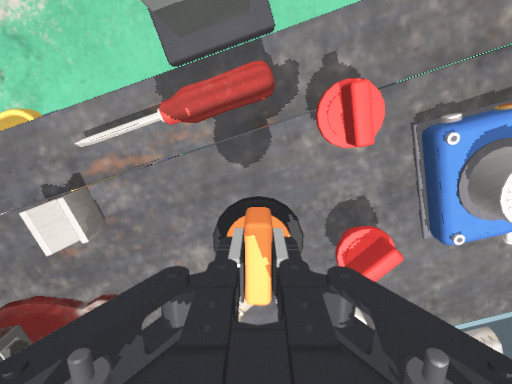

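View pics/s7z.png

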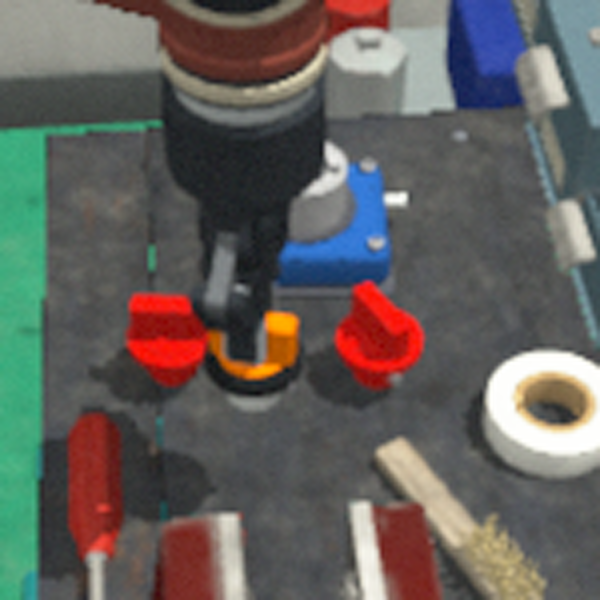

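Run:
```python
from m import *
im,c=ld('w7'); e=np.array([.46629,.02496,.1924]); 
b=np.array([np.cos(np.radians(-18)),np.sin(np.radians(-18)),0])
for off in(-.002,0,.001,.002):
    o=e-[0,0,.1115]+off*b
    print(off,[np.round(proj(c,o+p),1) for p in(-.027*b+[0,0,.035],-.027*b+[0,0,.027],-.023*b+[0,0,.062],.023*b+[0,0,.062],-.023*b+[0,0,.035])])
cv2.imwrite('pics/w7z.png',cv2.resize(im[185:335,200:320],(640,800)[:2],interpolation=2)[:600,:,::-1])
```

```text
-0.002 [array([257.8, 191.1]), array([257.8, 187.4]), array([257.9, 215.4]), array([257.7, 300.1]), array([257.8, 198.1])]
0 [array([257.8, 194.6]), array([257.7, 190.7]), array([257.9, 219.4]), array([257.7, 303.5]), array([257.8, 201.5])]
0.001 [array([257.8, 196.3]), array([257.7, 192.3]), array([257.9, 221.4]), array([257.7, 305.1]), array([257.8, 203.2])]
0.002 [array([257.8, 198.1]), array([257.7, 194. ]), array([257.9, 223.4]), array([257.7, 306.8]), array([257.8, 204.9])]
```

View pics/w7z.png

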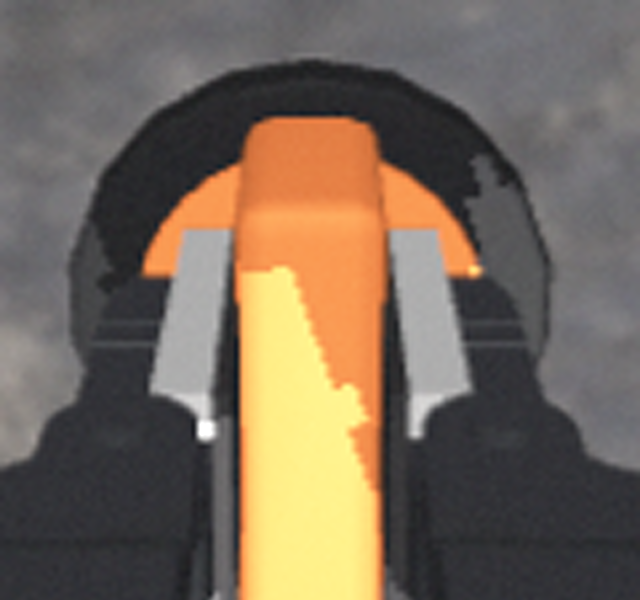

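The plug is held upright with its head at (258,196) in the picture. It sits about 1.5 mm along +bar from the TCP. I'll carry it above the neck, turned about 6° counter-clockwise of the slots.

>>> jog_arm(plan=[[0,0,0.02,0],[0.005,0.03,0.03,0.03],[0.015,0.07,0.03,0.06],[0.025,0.11,0.03,0.1],[0.035,0.15,0.03,0.12],[0.042,0.18,0.025,0.12],[0.0463,0.2009,0.02,0.12],[0.0463,0.2009,0.02,0.12],[0.0463,0.2009,0.02,0.12],[0.0463,0.2009,0.02,0.12]])

```text
t: 7.38
eef_pos: [0.5109, 0.2252, 0.2091]
ee_rot: [-0.001, 0.772, 0.635, -0.002]
ft_force: [-0.4, 0.1, -1.1]
opening: 0.0128
```

Run:
```python
from m import *
s=manip.state();q=s['ee_rot'];print(s['t'],s['eef_pos'],np.degrees(2*np.arctan2(q[2],q[1])),q,s['ft_force'],s['torque'],s['opening'])
im,c=cap('wrist','w8'); im2,c=cap('scene','s8')
cv2.imwrite('pics/s8z.png',np.hstack([cv2.resize(im2[100:200,220:320],(400,400),interpolation=2),cv2.resize(im[160:310,180:330],(400,400),interpolation=2)])[:,:,::-1])
```

```text
7.3833 [0.51090393 0.22524362 0.20905866] 78.89518271451034 [-5.06184234e-04  7.72204797e-01  6.35371088e-01 -1.75373097e-03] [-0.39377057  0.06972902 -1.10985838] [-0.05743489  0.02319765 -0.02560359] 0.012837038454241546
```

View pics/s8z.png

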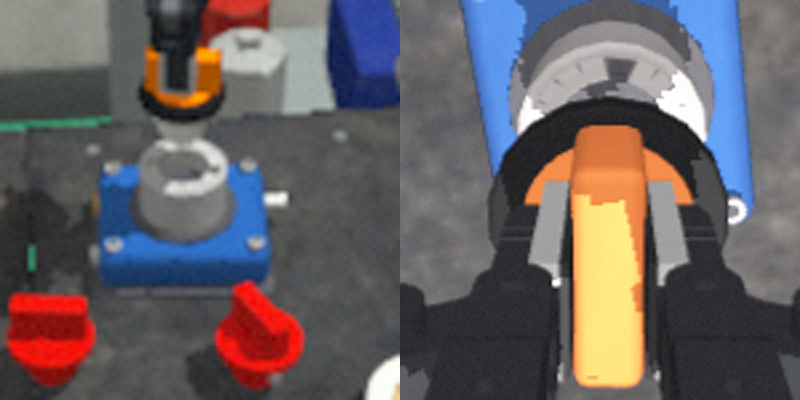

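>>> jog_arm(plan=[[0.0015,0.0005,-0.01,0],[0.0015,0.0005,-0.02,0],[0.0015,0.0005,-0.026,0],[0.0015,0.0005,-0.026,0],[0.0015,0.0005,-0.026,0],[0.0015,0.0005,-0.026,0]])

```text
t: 7.98
eef_pos: [0.5134, 0.2263, 0.185]
ee_rot: [-0.0, 0.772, 0.635, -0.0]
ft_force: [0.0, 0.6, -1.2]
opening: 0.0127
```

```bash
cat > st.py <<'E'
from m import *
s=manip.state();q=s['ee_rot'];print('t %.2f pos %s yaw %.2f F %s T %s op %.4f tiltq %s'%(s['t'],np.round(s['eef_pos'],4),np.degrees(2*np.arctan2(q[2],q[1])),np.round(s['ft_force'],1),np.round(s['torque'],2),s['opening'],np.round(q[[0,3]],4)))
E
python3 st.py
```

```text
t 7.98 pos [0.5134 0.2263 0.185 ] yaw 78.89 F [ 0.   0.6 -1.2] T [ 0.05 -0.01 -0.03] op 0.0127 tiltq [-0. -0.]
```

>>> jog_arm(plan=[[0,0,-0.002,0],[0,0,-0.004,0],[0,0,-0.006,0],[0,0,-0.006,0],[0,0,-0.006,0]])

```text
t: 8.4
eef_pos: [0.5132, 0.2264, 0.1788]
ee_rot: [-0.0, 0.772, 0.635, -0.0]
ft_force: [-0.2, 0.4, -1.8]
opening: 0.0129
```

```bash
python3 st.py
```

```text
t 8.40 pos [0.5132 0.2264 0.1788] yaw 78.90 F [-0.2  0.4 -1.8] T [-0.02 -0.02 -0.03] op 0.0129 tiltq [-0.0001 -0.0002]
```

>>> jog_arm(plan=[[-0.0005,-0.0005,-0.001,0],[-0.0005,-0.0005,-0.002,0],[-0.0005,-0.0005,-0.003,0],[-0.0005,-0.0005,-0.004,0],[-0.0005,-0.0005,-0.004,0]])

```text
t: 8.82
eef_pos: [0.5127, 0.2259, 0.1747]
ee_rot: [-0.0, 0.772, 0.635, -0.0]
ft_force: [-0.2, 0.0, -0.7]
opening: 0.0131
```

```bash
python3 st.py
```

```text
t 8.82 pos [0.5127 0.2259 0.1747] yaw 78.90 F [-0.2  0.  -0.7] T [ 0.01 -0.02 -0.02] op 0.0131 tiltq [-0.0001 -0.0002]
```

>>> jog_arm(plan=[[0,0,-0.001,0],[0,0,-0.002,0],[0,0,-0.002,0]])

```text
t: 9.07
eef_pos: [0.5127, 0.2259, 0.1728]
ee_rot: [-0.0, 0.772, 0.635, -0.0]
ft_force: [0.1, 0.5, -1.0]
opening: 0.0126
```

```bash
python3 st.py
```

```text
t 9.07 pos [0.5127 0.2259 0.1728] yaw 78.89 F [ 0.1  0.5 -1. ] T [-0.02  0.02  0.03] op 0.0126 tiltq [-0.0001 -0.0001]
```

No contact yet; the stem is already below the mouth's plane. I'll go on in 1 mm steps.

>>> jog_arm(plan=[[0,0,-0.0005,0],[0,0,-0.001,0],[0,0,-0.0015,0],[0,0,-0.0015,0]])

```text
t: 9.4
eef_pos: [0.5128, 0.2259, 0.1714]
ee_rot: [-0.0, 0.772, 0.635, -0.0]
ft_force: [0.5, 0.2, -1.8]
opening: 0.013
```

>>> jog_arm(plan=[[0,0,-0.0005,0],[0,0,-0.001,0],[0,0,-0.001,0]])

```text
t: 9.65
eef_pos: [0.5129, 0.226, 0.1707]
ee_rot: [0.0, 0.772, 0.635, 0.0]
ft_force: [0.2, -0.3, 0.4]
opening: 0.0127
```

```bash
python3 st.py
```

```text
t 9.65 pos [0.5129 0.226  0.1707] yaw 78.90 F [ 0.2 -0.3  0.4] T [-0.03  0.06  0.01] op 0.0127 tiltq [0.     0.0001]
```

Contact is at the expected height, with the pins on the top face. I'll press slightly more.

>>> jog_arm(plan=[[0,0,-0.0005,0],[0,0,-0.001,0],[0,0,-0.001,0]])

```text
t: 9.9
eef_pos: [0.5131, 0.226, 0.1704]
ee_rot: [0.0, 0.772, 0.635, 0.0]
ft_force: [-2.7, -0.2, 5.6]
opening: 0.0127
```

```bash
python3 st.py
```

```text
t 9.90 pos [0.5131 0.226  0.1704] yaw 78.90 F [-2.7 -0.2  5.6] T [-0.14  0.5  -0.03] op 0.0127 tiltq [0.0001 0.0002]
```

>>> jog_arm(plan=[[0,0,0,-0.02],[0,0,0,-0.04],[0,0,0,-0.06],[0,0,0,-0.075],[0,0,0,-0.075]])

```text
t: 10.32
eef_pos: [0.5131, 0.2263, 0.1699]
ee_rot: [0.0, 0.796, 0.606, 0.001]
ft_force: [-0.5, 1.4, 3.9]
opening: 0.0128
```

```bash
python3 st.py
```

```text
t 10.32 pos [0.5131 0.2263 0.1699] yaw 74.55 F [-0.5  1.4  3.9] T [0.42 0.02 0.06] op 0.0128 tiltq [0.     0.0008]
```

>>> jog_arm(plan=[[0,0,-0.0003,-0.01],[0,0,-0.0005,-0.018],[0,0,-0.0005,-0.018]])

```text
t: 10.57
eef_pos: [0.5126, 0.2257, 0.1682]
ee_rot: [0.0, 0.801, 0.599, -0.0]
ft_force: [1.0, 1.3, -1.1]
opening: 0.0128
```

>>> jog_arm(plan=[[0,0,0,-0.01],[0,0,0,-0.018],[0,0,0,-0.018]])

```text
t: 10.82
eef_pos: [0.5124, 0.2257, 0.1681]
ee_rot: [-0.0, 0.806, 0.591, -0.001]
ft_force: [0.5, 1.1, -1.1]
opening: 0.013
```

```bash
python3 st.py
```

```text
t 10.82 pos [0.5124 0.2257 0.1681] yaw 72.51 F [ 0.5  1.1 -1.1] T [ 0.19 -0.13  0.02] op 0.0130 tiltq [-0.0001 -0.0006]
```

The plug dropped: z is at 0.168 with no upward force, so the pins are in the slots at yaw about 72.5–73.5. I'll push gently down.

>>> jog_arm(plan=[[0,0,-0.001,0],[0,0,-0.002,0],[0,0,-0.003,0],[0,0,-0.003,0]])

```text
t: 11.15
eef_pos: [0.5126, 0.2258, 0.1656]
ee_rot: [-0.0, 0.806, 0.592, -0.0]
ft_force: [0.6, 0.1, -0.7]
opening: 0.0129
```

```bash
python3 st.py
```

```text
t 11.15 pos [0.5126 0.2258 0.1656] yaw 72.54 F [ 0.6  0.1 -0.7] T [ 0.12 -0.02 -0.02] op 0.0129 tiltq [-0.     -0.0004]
```

>>> jog_arm(plan=[[0,0,-0.001,0],[0,0,-0.002,0],[0,0,-0.003,0],[0,0,-0.003,0]])

```text
t: 11.48
eef_pos: [0.5128, 0.2259, 0.1631]
ee_rot: [0.0, 0.806, 0.592, -0.0]
ft_force: [-1.6, -0.4, 1.5]
opening: 0.0128
```

```bash
python3 st.py
```

```text
t 11.48 pos [0.5128 0.2259 0.1631] yaw 72.54 F [-1.6 -0.4  1.5] T [-0.12  0.24 -0.05] op 0.0128 tiltq [ 0.0001 -0.0002]
```

The spring is felt as expected, about 3 N at 3.4 mm. Going on.

>>> jog_arm(plan=[[0,0,-0.001,0],[0,0,-0.002,0],[0,0,-0.003,0],[0,0,-0.004,0],[0,0,-0.004,0]])

```text
t: 11.9
eef_pos: [0.5129, 0.2259, 0.1593]
ee_rot: [0.0, 0.806, 0.592, -0.0]
ft_force: [-2.5, -2.6, 5.6]
opening: 0.0127
```

```bash
python3 st.py
```

```text
t 11.90 pos [0.5129 0.2259 0.1593] yaw 72.54 F [-2.5 -2.6  5.6] T [-0.26  0.54  0.02] op 0.0127 tiltq [ 0.0001 -0.    ]
```

>>> jog_arm(plan=[[0,0,-0.001,0],[0,0,-0.002,0],[0,0,-0.003,0],[0,0,-0.003,0]])

```text
t: 12.23
eef_pos: [0.513, 0.2259, 0.1567]
ee_rot: [0.0, 0.806, 0.592, -0.0]
ft_force: [-4.1, -2.4, 6.7]
opening: 0.0126
```

```bash
python3 st.py
```

```text
t 12.23 pos [0.513  0.2259 0.1567] yaw 72.54 F [-4.1 -2.4  6.7] T [-0.29  0.76 -0.03] op 0.0126 tiltq [ 0.0001 -0.    ]
```

The pins are about 10.8 mm down. I'll ease the side force, go a touch deeper, and begin the clockwise turn.

>>> jog_arm(plan=[[-0.0003,-0.0002,-0.0005,0],[-0.0003,-0.0002,-0.0007,-0.03],[-0.0003,-0.0002,-0.0007,-0.06],[-0.0003,-0.0002,-0.0007,-0.09],[-0.0003,-0.0002,-0.0007,-0.1],[-0.0003,-0.0002,-0.0007,-0.1]])

```text
t: 12.73
eef_pos: [0.5134, 0.2262, 0.1567]
ee_rot: [0.0, 0.835, 0.55, 0.001]
ft_force: [-2.5, -0.2, 7.2]
opening: 0.0127
```

```bash
python3 st.py
```

```text
t 12.73 pos [0.5134 0.2262 0.1567] yaw 66.79 F [-2.5 -0.2  7.2] T [-0.03  0.42  0.  ] op 0.0127 tiltq [0.0002 0.0013]
```

It turns freely. I'll carry on in 15° steps, and shift the TCP round so the plug stays on the axis.

>>> jog_arm(plan=[[0,0.0001,0,-0.07],[0,0.0002,0,-0.14],[0,0.0002,0,-0.2],[0,0.0002,0,-0.26],[0,0.0002,0,-0.26]])

```text
t: 13.15
eef_pos: [0.5136, 0.2266, 0.1569]
ee_rot: [-0.0, 0.9, 0.437, 0.002]
ft_force: [-1.5, 0.2, 7.3]
opening: 0.0126
```

```bash
python3 st.py
```

```text
t 13.15 pos [0.5136 0.2266 0.1569] yaw 51.79 F [-1.5  0.2  7.3] T [ 0.01  0.43 -0.07] op 0.0126 tiltq [-0.0001  0.0018]
```

>>> jog_arm(plan=[[0,0.0001,0,-0.07],[0.0001,0.0002,0,-0.14],[0.0002,0.0003,0,-0.2],[0.0003,0.0003,0,-0.26],[0.0003,0.0003,0,-0.26]])

```text
t: 13.57
eef_pos: [0.5141, 0.2267, 0.157]
ee_rot: [-0.0, 0.949, 0.316, 0.002]
ft_force: [-1.8, -0.2, 7.1]
opening: 0.0133
```

```bash
python3 st.py
```

```text
t 13.57 pos [0.5141 0.2267 0.157 ] yaw 36.89 F [-1.8 -0.2  7.1] T [-0.03  0.31 -0.08] op 0.0133 tiltq [-0.0001  0.0019]
```

>>> jog_arm(plan=[[0,0.0001,-0.0003,-0.07],[0.0001,0.0002,-0.0005,-0.14],[0.0002,0.0002,-0.0005,-0.2],[0.0003,0.0002,-0.0005,-0.26],[0.0003,0.0002,-0.0005,-0.26]])

```text
t: 13.98
eef_pos: [0.5143, 0.227, 0.1565]
ee_rot: [-0.0, 0.982, 0.191, 0.002]
ft_force: [-2.1, 0.8, 7.7]
opening: 0.0127
```

```bash
python3 st.py
python3 - <<'E'
from m import *
im,c=cap('wrist','w9')
E
```

```text
t 13.98 pos [0.5143 0.227  0.1565] yaw 22.00 F [-2.1  0.8  7.7] T [ 0.03  0.26 -0.02] op 0.0127 tiltq [-0.0005  0.0019]
```

View pics/w9.png

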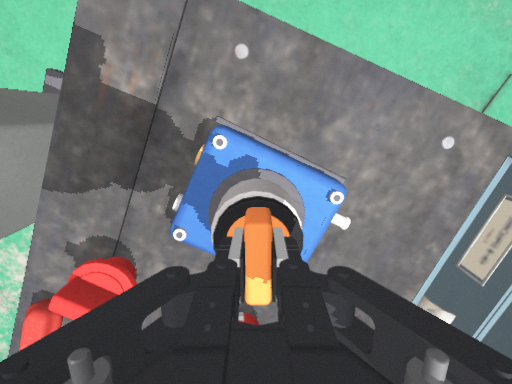

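The bar (258,255) is still square in the jaws, so the plug turns with the tool. It has turned about 51° so far.

>>> jog_arm(plan=[[0.0001,0,-0.0001,-0.07],[0.0002,0,-0.0002,-0.14],[0.0003,0.0001,-0.0003,-0.2],[0.0004,0.0001,-0.0003,-0.26],[0.0004,0.0001,-0.0003,-0.26]])

```text
t: 14.45
eef_pos: [0.5148, 0.2271, 0.1563]
ee_rot: [-0.001, 0.998, 0.062, 0.002]
ft_force: [-1.6, 0.1, 7.3]
opening: 0.0128
```

```bash
python3 st.py
```

```text
t 14.45 pos [0.5148 0.2271 0.1563] yaw 7.10 F [-1.6  0.1  7.3] T [ 0.01  0.3  -0.  ] op 0.0128 tiltq [-0.0007  0.0019]
```

>>> jog_arm(plan=[[0.0001,0,0,-0.05],[0.0002,0,0,-0.1],[0.0003,0,0,-0.14],[0.0003,0,0,-0.17],[0.0003,0,0,-0.17]])

```text
t: 14.87
eef_pos: [0.5152, 0.2271, 0.1564]
ee_rot: [-0.001, 1.0, -0.023, 0.002]
ft_force: [-0.3, -0.1, 7.6]
opening: 0.0126
```

```bash
python3 st.py
```

```text
t 14.87 pos [0.5152 0.2271 0.1564] yaw -2.58 F [-0.3 -0.1  7.6] T [-0.06  0.26 -0.04] op 0.0126 tiltq [-0.0008  0.0019]
```

At about 75° past the slots it's already in the pocket range. I'll feel for the stop in roughly 2° steps.

>>> jog_arm(plan=[[0,0,0,-0.02],[0,0,0,-0.035],[0,0,0,-0.035]])

```text
t: 15.12
eef_pos: [0.5151, 0.2271, 0.1564]
ee_rot: [-0.001, 0.999, -0.04, 0.002]
ft_force: [-1.8, 0.7, 7.8]
opening: 0.0131
```

```bash
python3 st.py
```

```text
t 15.12 pos [0.5151 0.2271 0.1564] yaw -4.54 F [-1.8  0.7  7.8] T [-0.03  0.28  0.11] op 0.0131 tiltq [-0.0009  0.0018]
```

>>> jog_arm(plan=[[0,0,0,-0.02],[0,0,0,-0.035],[0,0,0,-0.035]])

```text
t: 15.37
eef_pos: [0.5148, 0.2273, 0.1563]
ee_rot: [-0.001, 0.998, -0.057, 0.001]
ft_force: [-2.7, 0.1, 8.8]
opening: 0.0127
```

```bash
python3 st.py
```

```text
t 15.37 pos [0.5148 0.2273 0.1563] yaw -6.54 F [-2.7  0.1  8.8] T [0.03 0.55 0.12] op 0.0127 tiltq [-0.0009  0.0013]
```

>>> jog_arm(plan=[[0,0,0,-0.015],[0,0,0,-0.03],[0,0,0,-0.03]])

```text
t: 15.62
eef_pos: [0.5146, 0.2273, 0.1563]
ee_rot: [-0.001, 0.997, -0.072, 0.001]
ft_force: [-2.6, 1.1, 8.9]
opening: 0.0126
```

```bash
python3 st.py
```

```text
t 15.62 pos [0.5146 0.2273 0.1563] yaw -8.22 F [-2.6  1.1  8.9] T [0.07 0.67 0.27] op 0.0126 tiltq [-0.0009  0.0011]
```

Turning torque is rising to 0.27 N m, so this is the stop, at yaw about -8 as predicted. I'll relax the twist slightly and ease the push.

>>> jog_arm(plan=[[0,0,0.001,0.02],[0,0,0.002,0.025],[0,0,0.003,0.025],[0,0,0.004,0.025],[0,0,0.004,0.025]])

```text
t: 16.03
eef_pos: [0.5145, 0.2271, 0.1594]
ee_rot: [-0.001, 0.998, -0.06, 0.001]
ft_force: [0.1, 3.2, 5.8]
opening: 0.0126
```

```bash
python3 st.py
```

```text
t 16.03 pos [0.5145 0.2271 0.1594] yaw -6.82 F [0.1 3.2 5.8] T [0.54 0.08 0.04] op 0.0126 tiltq [-0.0009  0.0011]
```

>>> jog_arm(plan=[[0,0,0.0005,0],[0,0,0.001,0],[0,0,0.001,0]])

```text
t: 16.28
eef_pos: [0.5144, 0.2269, 0.1599]
ee_rot: [-0.001, 0.998, -0.059, 0.001]
ft_force: [2.0, 3.4, 3.9]
opening: 0.0129
```

```bash
python3 st.py
```

```text
t 16.28 pos [0.5144 0.2269 0.1599] yaw -6.82 F [2.  3.4 3.9] T [ 0.68 -0.3   0.07] op 0.0129 tiltq [-0.0006  0.0009]
```

>>> jog_arm(plan=[[0,0,0.0005,0],[0,0,0.001,0],[0,0,0.001,0]])

```text
t: 16.53
eef_pos: [0.5142, 0.2265, 0.1607]
ee_rot: [-0.0, 0.998, -0.059, 0.001]
ft_force: [2.8, 3.7, 3.0]
opening: 0.0128
```

```bash
python3 st.py
```

```text
t 16.53 pos [0.5142 0.2265 0.1607] yaw -6.82 F [2.8 3.7 3. ] T [ 0.62 -0.52  0.02] op 0.0128 tiltq [-0.0001  0.0006]
```

>>> jog_arm(plan=[[0,0,0.0005,0],[0,0,0.001,0],[0,0,0.001,0]])

```text
t: 16.78
eef_pos: [0.5141, 0.2264, 0.1612]
ee_rot: [0.0, 0.998, -0.06, 0.001]
ft_force: [5.3, 3.2, 1.0]
opening: 0.013
```

```bash
python3 st.py
```

```text
t 16.78 pos [0.5141 0.2264 0.1612] yaw -6.83 F [5.3 3.2 1. ] T [ 0.62 -0.91  0.09] op 0.0130 tiltq [0.     0.0006]
```

The height now matches the lock level, with the pins at about -6.3 mm. I'll relax the side load.

>>> jog_arm(plan=[[0.0003,0.0002,0,0],[0.0006,0.0004,0,0],[0.0006,0.0004,0,0]])

```text
t: 17.03
eef_pos: [0.5143, 0.2265, 0.1612]
ee_rot: [0.001, 0.998, -0.059, -0.0]
ft_force: [3.7, 1.7, 1.6]
opening: 0.0131
```

```bash
python3 st.py
```

```text
t 17.03 pos [0.5143 0.2265 0.1612] yaw -6.82 F [3.7 1.7 1.6] T [ 0.18 -0.57  0.07] op 0.0131 tiltq [ 0.0006 -0.0002]
```

>>> jog_arm(plan=[[0.0002,0.0001,0.0005,0],[0.0004,0.0002,0.001,0],[0.0004,0.0002,0.001,0]])

```text
t: 17.28
eef_pos: [0.5144, 0.2266, 0.1613]
ee_rot: [0.001, 0.998, -0.059, -0.001]
ft_force: [4.8, -0.4, -4.1]
opening: 0.0128
```

```bash
python3 st.py
```

```text
t 17.28 pos [0.5144 0.2266 0.1613] yaw -6.82 F [ 4.8 -0.4 -4.1] T [-0.01 -0.97  0.09] op 0.0128 tiltq [ 0.0007 -0.0006]
```

The last 1 mm of lift moved it only 0.1 mm and was resisted by about 5 N, so the pins are held in the pockets. I'll relax and let go.

>>> jog_arm(plan=[[0.0003,0,-0.0003,0],[0.0006,0,-0.0005,0],[0.0006,0,-0.0005,0]])

```text
t: 17.53
eef_pos: [0.5146, 0.2267, 0.1613]
ee_rot: [0.001, 0.998, -0.059, -0.001]
ft_force: [1.9, -2.3, -1.4]
opening: 0.013
```

>>> jog_arm(plan=[[0,0,0,0],[0,0,0,0],[0,0,0,0],[0,0,0,0],[0,0,0,0]], grip=0.045)

```text
t: 17.95
eef_pos: [0.5154, 0.2273, 0.1622]
ee_rot: [-0.0, 0.998, -0.059, -0.0]
ft_force: [0.9, 0.2, 0.5]
opening: 0.0448
```

```bash
python3 st.py;  python3 - <<'E'
from m import *
cap('wrist','w10')
E
```

```text
t 17.95 pos [0.5154 0.2273 0.1622] yaw -6.82 F [0.9 0.2 0.5] T [-0.04  0.   -0.04] op 0.0448 tiltq [-0.0001 -0.    ]
```

View pics/w10.png

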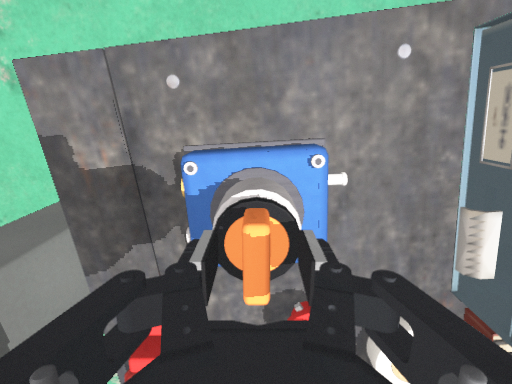

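The plug at (256,250) stays upright in the neck with the fingers clear on both sides. I'll lift straight up and check the result.

>>> jog_arm(plan=[[0,0,0.01,0],[0,0,0.03,0],[0,0,0.06,0],[0,0,0.09,0],[0,0,0.09,0],[0,0,0.09,0]])

```text
t: 18.5
eef_pos: [0.5167, 0.2276, 0.2558]
ee_rot: [-0.001, 0.998, -0.059, 0.003]
ft_force: [-0.2, 0.9, -1.4]
opening: 0.045
```

```bash
python3 st.py;  python3 - <<'E'
from m import *
a,_=cap('wrist','w11')
cv2.imwrite('pics/w11z.png',cv2.resize(a[150:290,190:330],(500,500),interpolation=2)[:,:,::-1])
E
```

```text
t 18.50 pos [0.5167 0.2276 0.2558] yaw -6.81 F [-0.2  0.9 -1.4] T [-0.03 -0.01  0.02] op 0.0450 tiltq [-0.0011  0.0029]
```

View pics/w11z.png

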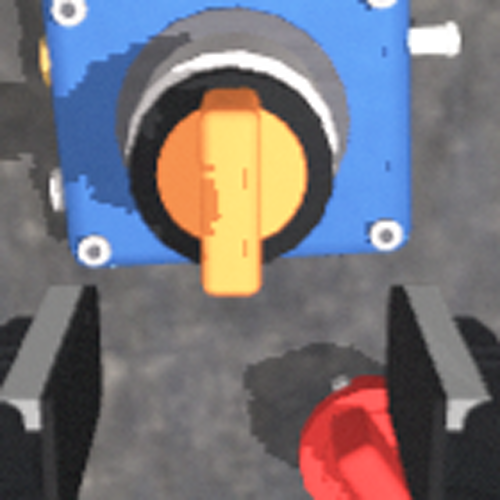

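>>> jog_arm(plan=[[0.0,-0.04,0.02,0],[0.0,-0.08,0.04,0],[0,-0.12,0.06,0],[0,-0.16,0.06,0],[0,-0.2,0.06,0],[0,-0.2,0.06,0],[0,-0.2,0.06,0]])

```text
t: 19.13
eef_pos: [0.5148, 0.0251, 0.3104]
ee_rot: [-0.0, 0.998, -0.062, -0.001]
ft_force: [0.7, -0.5, 0.4]
opening: 0.0452
```

```bash
python3 st.py;  python3 - <<'E'
from m import *
a,c=cap('scene','s11');b,ct=cap('top','t11')
cv2.imwrite('pics/s11z.png',np.hstack([cv2.resize(a[110:210,210:310],(400,400),interpolation=2),cv2.resize(b[140:230,120:210],(400,400),interpolation=2)])[:,:,::-1])
E
```

```text
t 19.13 pos [0.5148 0.0251 0.3104] yaw -7.07 F [ 0.7 -0.5  0.4] T [0.06 0.02 0.01] op 0.0452 tiltq [-0.0001 -0.0014]
```

View pics/s11z.png

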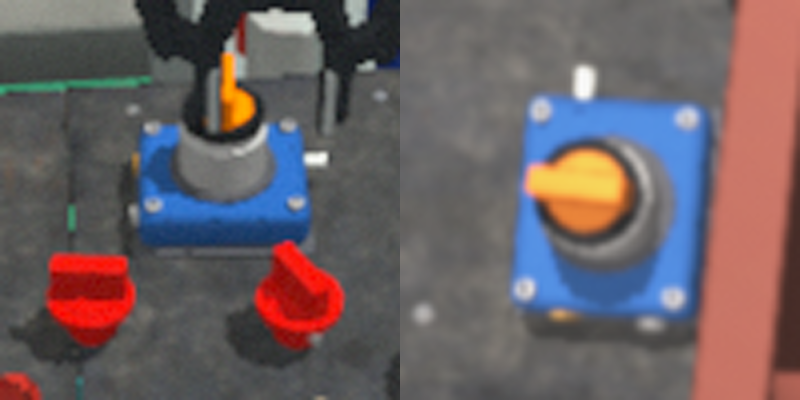

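View pics/t11.png

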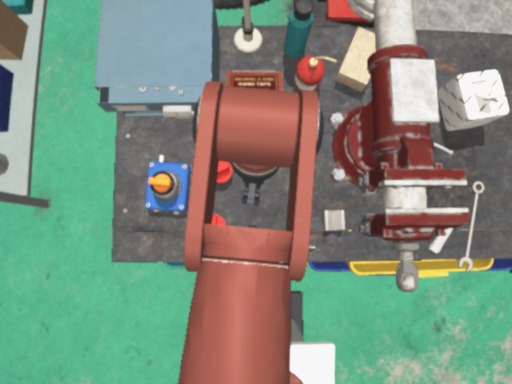

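Wrist zoom: the bar stands upright in the neck with the fingers clear. Top view: the bar at (162,182) lies square to the tank's long side, and the bench items look unmoved. One more numerical check on height and centring before handing in.

Run:
```python
from m import *
a,c1=ld('w10');b,c2=ld('w11')
cv2.imwrite('pics/chk.png',np.hstack([cv2.resize(a[190:315,200:310],(400,455),interpolation=2),cv2.resize(b[160:245,220:295],(400,453),interpolation=2)[:453] if 0 else cv2.resize(b[160:245,220:295],(400,455),interpolation=2)])[:,:,::-1])
```

```text
(no output)
```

View pics/chk.png

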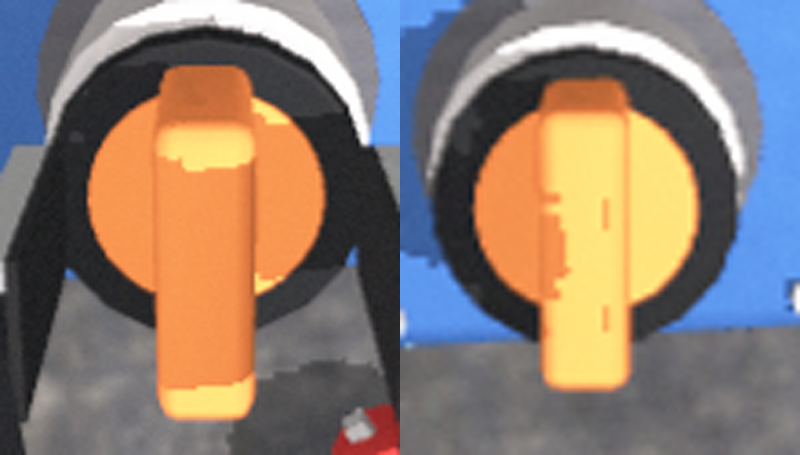

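Run:
```python
from m import *
a,c1=ld('w10');b,c2=ld('w11')
f1=lambda x,y:(200+x*.275-.4,190+y*.2747-.4)
f2=lambda x,y:(220+(x-400)*.1875-.4,160+y*.1868-.4)
E=[]
for p,q in(((206,124),(585,111)),((206,419),(586,389))):
    r=tri([ray(c1,*f1(*p)),ray(c2,*f2(*q))]);print(r);E.append(r[0])
d=E[1]-E[0];print('ctr',(E[0]+E[1])/2,np.linalg.norm(d),'ang',np.degrees(np.arctan2(d[1],d[0])))
for z in(.108,.1115):
    for c,f,P in((c1,f1,((206,124),(206,419))),(c2,f2,((585,111),(586,389)))):
        w=[onz(c,*f(*p),z) for p in P]; print(z,np.round((w[0]+w[1])/2,4),round(np.linalg.norm(w[1]-w[0]),4))
```

```text
(array([0.51750396, 0.24715949, 0.10975502]), [np.float64(6.63370171280593e-05), np.float64(6.633701712783356e-05)])
(array([0.51217564, 0.20229045, 0.1101701 ]), [np.float64(0.00010120308622670312), np.float64(0.00010120308622675755)])
ctr [0.5148398  0.22472497 0.10996256] 0.04518621881409444 ang -96.7723206872637
0.108 [0.5146 0.2235 0.108 ] 0.0462
0.108 [0.5148 0.224  0.108 ] 0.0457
0.1115 [0.5149 0.2256 0.1115] 0.0449
0.1115 [0.515  0.2252 0.1115] 0.045
```

Run:
```python
from rig import manip
print(manip.close_job())
```

```text
the job is handed in; nothing more can be done
None
```

The blue oil tank is closed and the job is handed in, at about 19 s on the robot's clock. I gripped the plug by its bar and rested its pins on the neck. Turned clockwise, the pins dropped into the slots. I pushed down about 8–9 N against the spring, turned it to the stop, let it rise into the lock and released it.

**Last checks:**
- **Lock:** before release the pins stood about 6.3 mm below the mouth, and a further 1 mm of lift was resisted by about 5 N after 0.1 mm.
- **Position:** the last pictures put the bar within about 1 mm of the neck's axis and about 93° from the tank's x axis. The robot touched nothing.
- **Other items:** I never touched the screwdriver, brush or vee block. In the last top picture the arm hid the screwdriver and brush.

**Disagreement:** the camera put the top of the bar at 110 mm, where locked would be 111.5 mm and caught under the lip 108 mm. The same method had read 2 to 7 mm low on the neck and on the plug standing on the bench. I therefore relied on the resisted lift and the tool height rather than the camera.

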